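Set the flip tags of the classroom supply bins

TASK

Set the flip tags on the supply board so that only the full bins show a green face: the tag in front of each full bin must lie over to show green, and the tag in front of each bin that is empty or has only a few leftovers must lie over to show red. Push the wrong tags over gently with a fingertip, each coming fully to rest in its cradle; pick nothing up, leave the bins and the things beside the board where they are, and finish clear of everything.

Things in the scene. Friction and masses are not known exactly. Their poses are not given: they have to be found in the camera images.
- tag_a_hinge (a point): Middle of the hinge pin of one flip tag, fixed, 25 mm above the table. Four equal tags stand in a row, 130 mm apart, one before each bin; match tag to bin by position, it varies. x axis: along the pin, away from the robot to the bin; y axis: left along the row. Grey foot 74 (x) x 56 x 5 mm, its top 14 mm above the table; lugs at x = +-34 mm reach 7 mm above the pin.
- tag_a (a joint): Lean of this tag's leaf about the pin, rad. 0 upright; +0.73 lies to the left (+y) on its cradle wing, so that leaf and open wing show GREEN (white dot); -0.73 lies to the right and shows RED (white bar). Leaf: 30 g plate, 4 mm thick, 56 mm long from the pin, 58 mm wide (x), its outer 20 mm a white thumb tab 40 mm wide. It turns freely; past upright it falls to the other side by itself.
- tag_a_edge (a point): Middle of the free edge of this leaf's tab. At rest it is 37 mm to the side of the pin and 67 mm above the table; upright, 81 mm. The cradle's wings, at the same lean as the resting leaf, reach 26 mm to each side of the pin and 50 mm above the table. A fingertip outside the leaning tab, moved towards the pin and rising with the edge, pushes the leaf over.
- tag_b_hinge (a point): Middle of the hinge pin of one flip tag, fixed, 25 mm above the table. Four equal tags stand in a row, 130 mm apart, one before each bin; match tag to bin by position, it varies. x axis: along the pin, away from the robot to the bin; y axis: left along the row. Grey foot 74 (x) x 56 x 5 mm, its top 14 mm above the table; lugs at x = +-34 mm reach 7 mm above the pin.
- tag_b (a joint): Lean of this tag's leaf about the pin, rad. 0 upright; +0.73 lies to the left (+y) on its cradle wing, so that leaf and open wing show GREEN (white dot); -0.73 lies to the right and shows RED (white bar). Leaf: 30 g plate, 4 mm thick, 56 mm long from the pin, 58 mm wide (x), its outer 20 mm a white thumb tab 40 mm wide. It turns freely; past upright it falls to the other side by itself.
- tag_b_edge (a point): Middle of the free edge of this leaf's tab. At rest it is 37 mm to the side of the pin and 67 mm above the table; upright, 81 mm. The cradle's wings, at the same lean as the resting leaf, reach 26 mm to each side of the pin and 50 mm above the table. A fingertip outside the leaning tab, moved towards the pin and rising with the edge, pushes the leaf over.
- tag_c_hinge (a point): Middle of the hinge pin of one flip tag, fixed, 25 mm above the table. Four equal tags stand in a row, 130 mm apart, one before each bin; match tag to bin by position, it varies. x axis: along the pin, away from the robot to the bin; y axis: left along the row. Grey foot 74 (x) x 56 x 5 mm, its top 14 mm above the table; lugs at x = +-34 mm reach 7 mm above the pin.
- tag_c (a joint): Lean of this tag's leaf about the pin, rad. 0 upright; +0.73 lies to the left (+y) on its cradle wing, so that leaf and open wing show GREEN (white dot); -0.73 lies to the right and shows RED (white bar). Leaf: 30 g plate, 4 mm thick, 56 mm long from the pin, 58 mm wide (x), its outer 20 mm a white thumb tab 40 mm wide. It turns freely; past upright it falls to the other side by itself.
- tag_c_edge (a point): Middle of the free edge of this leaf's tab. At rest it is 37 mm to the side of the pin and 67 mm above the table; upright, 81 mm. The cradle's wings, at the same lean as the resting leaf, reach 26 mm to each side of the pin and 50 mm above the table. A fingertip outside the leaning tab, moved towards the pin and rising with the edge, pushes the leaf over.
- tag_d_hinge (a point): Middle of the hinge pin of one flip tag, fixed, 25 mm above the table. Four equal tags stand in a row, 130 mm apart, one before each bin; match tag to bin by position, it varies. x axis: along the pin, away from the robot to the bin; y axis: left along the row. Grey foot 74 (x) x 56 x 5 mm, its top 14 mm above the table; lugs at x = +-34 mm reach 7 mm above the pin.
- tag_d (a joint): Lean of this tag's leaf about the pin, rad. 0 upright; +0.73 lies to the left (+y) on its cradle wing, so that leaf and open wing show GREEN (white dot); -0.73 lies to the right and shows RED (white bar). Leaf: 30 g plate, 4 mm thick, 56 mm long from the pin, 58 mm wide (x), its outer 20 mm a white thumb tab 40 mm wide. It turns freely; past upright it falls to the other side by itself.
- tag_d_edge (a point): Middle of the free edge of this leaf's tab. At rest it is 37 mm to the side of the pin and 67 mm above the table; upright, 81 mm. The cradle's wings, at the same lean as the resting leaf, reach 26 mm to each side of the pin and 50 mm above the table. A fingertip outside the leaning tab, moved towards the pin and rising with the edge, pushes the leaf over.
- bin_pencils_front (a point): Middle of the front wall of the bin FULL of yellow pencils; a white open bin 180 mm (away from the robot) x 112 x 30 mm, loose on the fixed board; 24 mm above the table. The hinge of its tag is 55 mm in front of this point (towards the robot). The four bins stand in a row in any order.
- bin_erasers_front (a point): Middle of the front wall of the bin FULL of blue and white erasers; a white open bin 180 mm (away from the robot) x 112 x 30 mm, loose on the fixed board; 24 mm above the table. The hinge of its tag is 55 mm in front of this point (towards the robot). The four bins stand in a row in any order.
- bin_sharpeners_front (a point): Middle of the front wall of the bin that has nearly run out: only two red sharpeners are left in it (not full); a white open bin 180 mm (away from the robot) x 112 x 30 mm, loose on the fixed board; 24 mm above the table. The hinge of its tag is 55 mm in front of this point (towards the robot). The four bins stand in a row in any order.
- bin_empty_front (a point): Middle of the front wall of the EMPTY bin; a white open bin 180 mm (away from the robot) x 112 x 30 mm, loose on the fixed board; 24 mm above the table. The hinge of its tag is 55 mm in front of this point (towards the robot). The four bins stand in a row in any order.
- mug: White mug, 78 x 110 x 97 mm, standing loose to the right of the board; origin at the centre of its underside.
- apple: Pale yellow apple, 61 mm across, 71 mm high, loose, left of the board; origin at its underside.
- tape: Roll of brown tape lying flat, 96 mm across, 48 mm high, loose, left of the board; origin at the centre of its underside.

How it is judged:
By the outcome, as a careful person would: the job done as asked, in the order asked, and still so for the second after the job is handed in, with the robot touching nothing.
It also fails if it takes over 45 s, if anything falls off the work surface, if the arm or the gripper's body presses on something with over 40 N, if the wrist force passes 120 N, or if a joint passes its speed limit or range.

ROBOT

A 7-joint arm with a two-finger parallel gripper is mounted at the origin on a cart in front of the work surface, level with it; the furniture and walls round the work are solid. World frame = base frame: x ahead of the robot, y to its left, z up, the work surface at z = 0. Lengths are in m, angles in rad, forces in N, time in s.
With the tool pointing down it reaches from about 0.425 to 0.875 m from the base axis. Payload 4.7 kg.
Tool frame: the origin (TCP) lies at the very end of the fingers, on their centre line; the grasp point (between the pads) lies 19 mm behind it; z points along the fingers, y is the line along which they close (so a half turn about z gives the same grasp; the last joint's range is limited). The gripper opens to 87 mm and grips with 3 to 60 N. Pads are 19 mm wide; open, the fingers measure 117 mm over their backs; the gripper's body (75 mm by 190 mm) begins 51 mm behind the grasp point.
Start: joints at [-1.321, 0.321, -0.07, 1.45, 0.023, 1.371, -0.057], TCP at [0.152, 0.632, 0.223] pointing down, gripper open.
Joint ranges: [-2.86, 2.86], [-0.3, 2.09], [-1.38, 1.24], [0.06, 2.45], [-1.56, 4.7], [0.09, 2.05], [-2.69, 2.69]. Speed limits (rad/s): [2.57, 2.57, 3.14, 3.14, 3.14, 3.14, 3.14].

INTERFACE

Orientations are given as a unit quaternion [x, y, z, w].
In Python, from workcell import status, vision, finish_job gives the robot as it stands.
- The arm moves only by the tool servo_tool, never from a script. Its argument "increments" is a list of rows, each a list of 7 numbers: the shift along the tool's x, y, z each as a share of 1 m, from -1 to 1, then the turn, a rotation vector about the tool's x, y, z each as a share of 45 degrees, from -1 to 1, then the opening, from -1 (shut) to 1 (fully open), so that 0 is half open. A call has 1 to 5 rows; each row is the pose to reach, as a shift and turn from the pose commanded when the call began, along the tool's axes at that moment; what a row does not reach only later rows make up. A row lasts 1/10 s, in which the tool goes at most 50 mm and 8.59 degrees, less where a joint would pass 70% of its speed; a pose out of reach is approached as far as the arm can. A call with a number of a shift or a turn outside -1 to 1 is refused whole. A call with a gripper value outside its range is refused whole. The fingers move at their own pace and stop on an object; the grip force is fixed at half the most. Time passes only in rows, so rows that repeat a pose let the fingers close. It gives the time, the measured TCP pose, the force, the opening and the grip force at its end, in the units of the state.
- status.state(): the state, without advancing time (a new reading comes with each control period).
- vision.snapshot(name): name is "scene" or "top" or "wrist"; returns the picture (480x640x3 uint8, blue, green, red); there is no depth.
- vision.camera_params(name): a dict with "vfov" (degrees; the focal length in pixels is half the picture's height over the tangent of half this angle, whatever the lens; pixels are square), "cx", "cy" (the principal point, pixels), "xyz" and "rotation" of the camera in the world; the wrist camera has in their place "hand_eye" (4x4, takes a point from camera to tool coordinates, whose origin is the TCP and whose axes are the flange's). Camera axes: x right, y up, looking along -z (the intrinsics and any distortion apply to the point x, -y, -z); pixel columns grow to the right and rows downward; lengths in m; the calibration is good to about 2 mm. A picture is of the moment at which its call begins: read the wrist's pose just before it. camera_params takes no time and is no camera call.
- finish_job(): hands the job in; it is judged then, once.
The state is a dict: "clock": time; "joint_pos": joint angles; "dq": joint speeds; "joint_torque": joint torques, N m; "tool_pos": TCP position; "ee_rot": TCP orientation; "contact_force": force on the tool from outside, world axes, zero at the start; "ft_torque": the same for the moment, N m; "finger_gap": opening from 0.0 (shut) to 1.0 (fully open); "grip_force": force on a finger pad.
Only numpy, scipy, OpenCV 4.12 (cv2) and the standard library are available. Lean on these libraries where they do the work, as an engineer would, in place of code of your own. Each camera call takes 0.05 s, during which the arm holds its last target. There are 200 camera calls.

## Working session

There is one attempt and no reset: what is moved stays moved. The work goes in short steps, Python scripts to look and compute and a tool call to move; the robot and the scene stay as the last step left them, time stands still between calls to the robot, and variables do not carry over. Pictures are saved under pics/ and viewed, at most 10 in all, crops included, and the job is handed in when it is done.

Besides the shell and the picture viewer there is one more tool, called after "Request:" by a JSON object that holds its "fn" and its "kwargs", one argument or row to a line. servo_tool: Moves the arm, as the interface text tells. Shift numbers are shares of 1 m and turn numbers shares of 45 degrees, none past 1 either way. Its arguments: {"type":"object","properties":{"increments":{"type":"array"}},"required":["increments"]}

```bash
mkdir -p pics
python3 - <<'E'
from workcell import status, vision
import cv2
for n in("top","scene"):
    cv2.imwrite(f"pics/{n}0.png",vision.snapshot(n)); print(n,vision.camera_params(n))
s=status.state();print(s["clock"],s["tool_pos"],s["ee_rot"],s["finger_gap"])
E
```

```text
top {'vfov': 53.20968619953243, 'cx': 314.4807910083238, 'cy': 240.4525460917339, 'xyz': array([0.34956185, 0.01914138, 1.18922647]), 'rotation': array([-0.07272703,  0.06177383,  0.70738987, -0.70035302])}
scene {'vfov': 48.22127966414514, 'cx': 318.91464753754565, 'cy': 241.05141859236707, 'xyz': array([-0.32060973, -0.51777991,  1.11926944]), 'rotation': array([ 0.33848893, -0.18273501, -0.45734281,  0.80179219])}
0.1 [0.15180187 0.63152225 0.22157592] [ 1.17624657e-01  9.93057756e-01 -8.54619348e-04 -4.60634494e-05] 1.0016001931246261
```

View pics/top0.png

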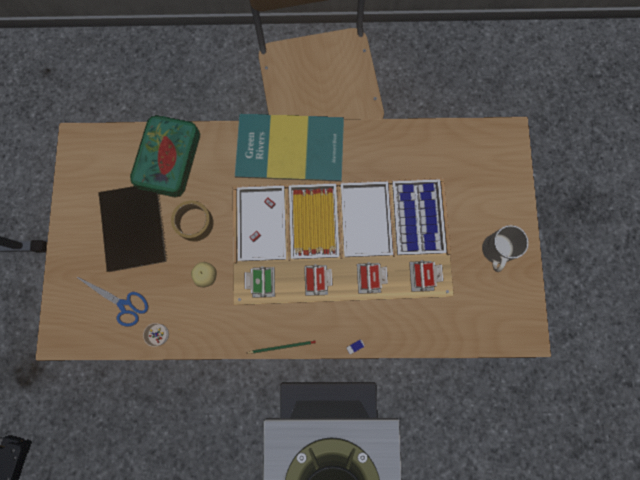

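View pics/scene0.png

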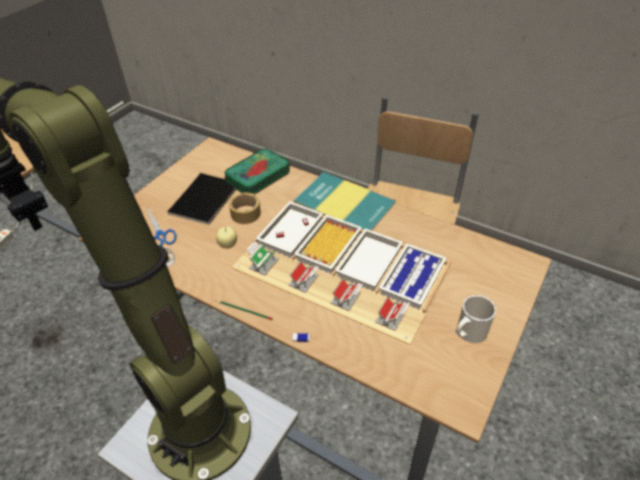

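Run:
```python
import cv2,numpy as np
t=cv2.imread("pics/top0.png")[250:310,225:460]
s=cv2.imread("pics/scene0.png")[225:345,225:450]
a=cv2.resize(t,(780,199),interpolation=2);b=cv2.resize(s,(750,400),interpolation=2)
b=cv2.copyMakeBorder(b,0,0,0,30,0)
cv2.imwrite("pics/z.png",np.vstack([a,b]))
```

```text
(no output)
```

View pics/z.png

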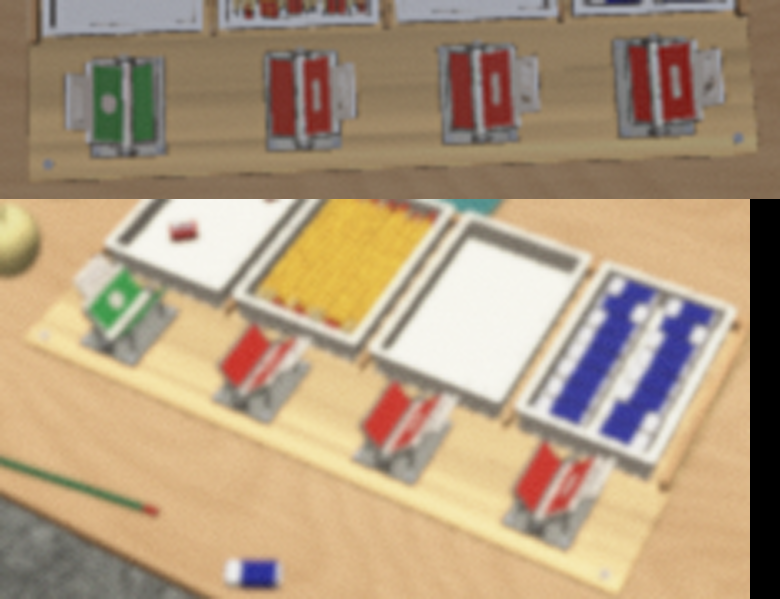

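```bash
cat > h.py <<'E'
import cv2,numpy as np
from scipy.spatial.transform import Rotation as R
from workcell import status, vision
def K(n):
    p=vision.camera_params(n);f=240/np.tan(np.radians(p["vfov"]/2));return p,f
def ray(p,f,uv):
    d=np.array([(uv[0]-p["cx"])/f,-(uv[1]-p["cy"])/f,-1]);return R.from_quat(p["rotation"]).apply(d)
def onz(n,uv,z):
    p,f=K(n);d=ray(p,f,uv);return p["xyz"]+d*(z-p["xyz"][2])/d[2]
def tags(im,n,win):
    u0,u1,v0,v1=win;h=cv2.cvtColor(im,cv2.COLOR_BGR2HSV);H,S,V=cv2.split(h)
    col=((H<8)|(H>172)|((H>45)&(H<85)))&(S>110)&(V>50)
    m=np.zeros(H.shape,np.uint8);m[v0:v1,u0:u1]=col[v0:v1,u0:u1]
    m=cv2.morphologyEx(m,cv2.MORPH_CLOSE,np.ones((9,9)))
    k,l,st,c=cv2.connectedComponentsWithStats(m)
    o=[]
    for i in range(1,k):
        if st[i,4]>100:
            pts=np.argwhere(l==i)[:,::-1].astype(np.float32)
            r=cv2.minAreaRect(pts); o.append((r[0],c[i],r,int(st[i,4]),H[l==i].mean()))
    return sorted(o,key=lambda t:t[0][0])
E
python3 - <<'E'
from h import *
for n,w in(("top",(225,460,255,305)),("scene",(235,430,235,340))):
    T=tags(cv2.imread(f"pics/{n}0.png"),n,w)
    for t in T: print(n,np.round(t[1],1),t[2],t[3],round(t[4]),onz(n,t[0],.04).round(4),onz(n,t[1],.04).round(4))
# board corners screws & bins
for uv in((236,261),(286,258),(390,254),(445,251),(240,301),(447,292)): print(uv,onz("top",uv,.024).round(3))
p=vision.camera_params("wrist");print(p)
E
```

```text
top [261.6 280.4] ((261.5, 280.5), (21.0, 15.0), 90.0) 320 57 [0.4745 0.1645 0.04  ] [0.4747 0.1644 0.04  ]
top [315.  278.6] ((315.0061340332031, 278.6108093261719), (22.409887313842773, 17.140235900878906), 86.8201675415039) 381 12 [0.4778 0.0356 0.04  ] [0.4777 0.0356 0.04  ]
top [369.5 276.5] ((369.50665283203125, 276.5995788574219), (22.283864974975586, 17.294940948486328), 86.18592071533203) 383 15 [ 0.4813 -0.0954  0.04  ] [ 0.4816 -0.0954  0.04  ]
top [423.9 274.5] ((423.8717041015625, 274.57525634765625), (22.283864974975586, 18.02665138244629), 86.18592071533203) 400 17 [ 0.4848 -0.2259  0.04  ] [ 0.4851 -0.226   0.04  ]
scene [300.2 272.4] ((300.5076904296875, 272.0615234375), (12.805045127868652, 19.29527473449707), 37.87498474121094) 212 4 [0.4762 0.0398 0.04  ] [0.4748 0.0398 0.04  ]
scene [343.5 290. ] ((343.84613037109375, 289.7307434082031), (14.42220401763916, 20.24655532836914), 33.690067291259766) 242 4 [ 0.4808 -0.0916  0.04  ] [ 0.4795 -0.0913  0.04  ]
scene [389.8 309. ] ((389.9411926269531, 308.76470947265625), (15.77786922454834, 21.265823364257812), 30.963754653930664) 276 4 [ 0.4847 -0.2227  0.04  ] [ 0.4839 -0.2227  0.04  ]
(236, 261) [0.525 0.23  0.024]
(286, 258) [0.531 0.107 0.024]
(390, 254) [ 0.538 -0.149  0.024]
(445, 251) [ 0.544 -0.284  0.024]
(240, 301) [0.427 0.218 0.024]
(447, 292) [ 0.444 -0.283  0.024]
{'vfov': 63.154837940659014, 'cx': 317.10642494845354, 'cy': 240.39768691474146, 'hand_eye': array([[ 1.07977809e-03,  9.65902110e-01,  2.58905289e-01,
         6.85721391e-02],
       [ 9.99999194e-01, -1.21570291e-03,  3.64893237e-04,
         1.20753407e-03],
       [ 6.67203061e-04,  2.58904686e-01, -9.65902644e-01,
        -1.62874366e-01],
       [ 0.00000000e+00,  0.00000000e+00,  0.00000000e+00,
         1.00000000e+00]])}
```

Top view: row left to right is sharpeners (tag green, px 262,280), pencils (red, 315,279), empty (red, 370,276), erasers (red, 424,274). So tag 1 must be pushed right, and tags 2 and 4 pushed left.

Request:
{"fn": "servo_tool", "kwargs": {
  "increments": [
    [-0.038,-0.029,0,0,0,-0.17,-1],
    [-0.076,-0.058,0,0,0,-0.334,-1],
    [-0.114,-0.087,0,0,0,-0.334,-1],
    [-0.152,-0.116,0,0,0,-0.334,-1],
    [-0.19,-0.145,0,0,0,-0.334,-1]
  ]
}}

```text
clock: 0.6
tool_pos: [0.3036, 0.4447, 0.2222]
ee_rot: [-0.013, 1.0, -0.0, -0.0]
contact_force: [0.7, 0.7, 0.9]
finger_gap: 0.63
grip_force: 0.0
```

```bash
cat >> h.py <<'E'
def go(*targets):
    s=status.state();r=R.from_quat(s["ee_rot"])
    print(s["clock"],np.round(s["tool_pos"],4),np.round(r.as_matrix(),3).tolist(),s["finger_gap"],np.round(s["contact_force"],1))
    for t in targets: print(t,r.inv().apply(np.array(t)-s["tool_pos"]).round(4))
E
python3 -c "
from h import *
go((.475,.234,.15))"
```

```text
0.6 [0.3036 0.4447 0.2222] [[-1.0, -0.027, -0.0], [-0.027, 1.0, -0.0], [0.0, -0.0, -1.0]] 0.6300784450846924 [0.7 0.7 0.9]
(0.475, 0.234, 0.15) [-0.1657 -0.2152  0.0722]
```

Request:
{"fn": "servo_tool", "kwargs": {
  "increments": [
    [-0.03,-0.039,0.012,0,0,0,-1],
    [-0.06,-0.078,0.024,0,0,0,-1],
    [-0.09,-0.117,0.036,0,0,0,-1],
    [-0.12,-0.156,0.048,0,0,0,-1],
    [-0.145,-0.19,0.06,0,0,0,-1]
  ]
}}

```text
clock: 1.1
tool_pos: [0.4539, 0.2583, 0.1621]
ee_rot: [-0.013, 1.0, 0.0, 0.0]
contact_force: [-0.1, 0.7, -0.4]
finger_gap: 0.17
grip_force: 0.0
```

Request:
{"fn": "servo_tool", "kwargs": {
  "increments": [
    [-0.02,-0.025,0.012,0,0,0,-1],
    [-0.02,-0.025,0.012,0,0,0,-1],
    [-0.02,-0.025,0.012,0,0,0,-1]
  ]
}}

```text
clock: 1.4
tool_pos: [0.4732, 0.2355, 0.15]
ee_rot: [-0.012, 1.0, -0.0, -0.001]
contact_force: [0.2, 0.3, 0.1]
finger_gap: 0.014
grip_force: 0.0
```

```bash
python3 -c "
from h import *
go((.475,.234,.056))
im=vision.snapshot('wrist');cv2.imwrite('pics/w1.png',im)
"
```

```text
1.4 [0.4732 0.2355 0.15  ] [[-1.0, -0.025, -0.001], [-0.025, 1.0, -0.0], [0.001, -0.0, -1.0]] 0.014459436319696404 [0.2 0.3 0.1]
(0.475, 0.234, 0.056) [-0.0019 -0.0015  0.094 ]
```

View pics/w1.png

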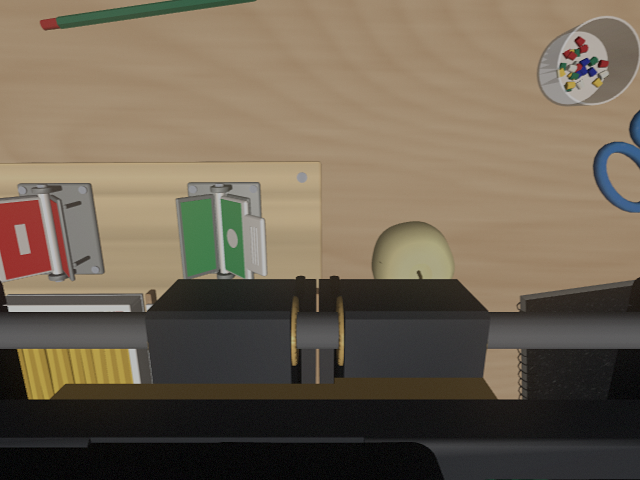

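Run:
```python
from h import *
p,f=K("wrist");H=p["hand_eye"];s=status.state()
r=R.from_quat(s["ee_rot"])
for uv,z in(((220,188),.028),((223,277),.028),((221.5,232.5),.025),((265,246),.067),((41,190),.028),((57,277),.028)):
    d=r.apply(H[:3,:3]@[(uv[0]-p["cx"])/f,-(uv[1]-p["cy"])/f,-1]);o=s["tool_pos"]+r.apply(H[:3,3])
    print(uv,(o+d*(z-o[2])/d[2]).round(4))
```

```text
(220, 188) [0.4431 0.1657 0.028 ]
(223, 277) [0.5122 0.1655 0.028 ]
(221.5, 232.5) [0.4774 0.1648 0.025 ]
(265, 246) [0.4751 0.2033 0.067 ]
(41, 190) [0.4483 0.0347 0.028 ]
(57, 277) [0.5158 0.0367 0.028 ]
```

Wrist view: tag 1's pin runs (220,188)–(223,277), with its tab to the left at (265,246). Its hinge comes out at (0.476, 0.165), which agrees with the top view. Descending to the left of it.

Request:
{"fn": "servo_tool", "kwargs": {
  "increments": [
    [-0.002,0,0.04,0,0,0,-1],
    [-0.002,0,0.08,0,0,0,-1],
    [-0.002,0,0.094,0,0,0,-1],
    [-0.002,0,0.094,0,0,0,-1]
  ]
}}

```text
clock: 1.85
tool_pos: [0.4732, 0.2366, 0.0549]
ee_rot: [-0.014, 1.0, -0.001, -0.002]
contact_force: [0.6, 0.4, 0.4]
finger_gap: 0.006
grip_force: 0.0
```

Request:
{"fn": "servo_tool", "kwargs": {
  "increments": [
    [0,-0.008,0,0,0,0,-1],
    [0,-0.016,-0.001,0,0,0,-1],
    [0,-0.023,-0.003,0,0,0,-1],
    [0,-0.03,-0.005,0,0,0,-1],
    [0,-0.037,-0.007,0,0,0,-1]
  ]
}}

```text
clock: 2.35
tool_pos: [0.4769, 0.1986, 0.0646]
ee_rot: [-0.013, 1.0, 0.0, 0.001]
contact_force: [-0.7, -0.2, 0.0]
finger_gap: 0.005
grip_force: 0.1
```

Request:
{"fn": "servo_tool", "kwargs": {
  "increments": [
    [0,-0.007,-0.002,0,0,0,-1],
    [0,-0.014,-0.004,0,0,0,-1],
    [0,-0.021,-0.005,0,0,0,-1],
    [0,-0.027,-0.005,0,0,0,-1],
    [0,-0.032,-0.005,0,0,0,-1]
  ]
}}

```text
clock: 2.85
tool_pos: [0.4772, 0.1665, 0.0685]
ee_rot: [-0.013, 1.0, -0.0, -0.0]
contact_force: [-0.3, -0.4, 0.1]
finger_gap: -0.0
grip_force: 0.0
```

```bash
python3 -c "
from h import *
go((.477,.167,.066),(.480,-.034,.12))
im=vision.snapshot('scene');cv2.imwrite('pics/s1.png',cv2.resize(im[200:350,200:450],(750,450)))
"
```

```text
2.85 [0.4772 0.1665 0.0685] [[-1.0, -0.026, -0.0], [-0.026, 1.0, -0.0], [0.0, -0.0, -1.0]] -0.0004786637809836509 [-0.3 -0.4  0.1]
(0.477, 0.167, 0.066) [0.0002 0.0005 0.0025]
(0.48, -0.034, 0.12) [ 0.0025 -0.2005 -0.0515]
```

View pics/s1.png

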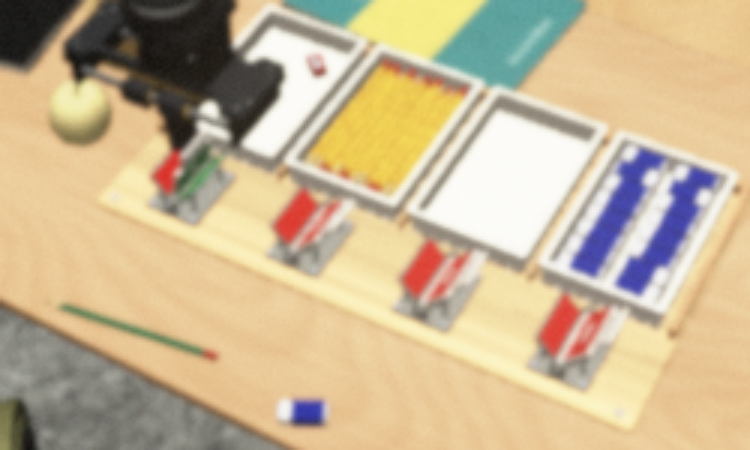

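The leaf is still about upright at crop (200,140), with the green wing showing, so I keep pushing.

Request:
{"fn": "servo_tool", "kwargs": {
  "increments": [
    [0,-0.005,0,0,0,0,-1],
    [0,-0.01,0,0,0,0,-1],
    [0,-0.014,0,0,0,0,-1],
    [0,-0.014,0,0,0,0,-1],
    [0,-0.014,0,0,0,0,-1]
  ]
}}

```text
clock: 3.4
tool_pos: [0.4776, 0.1533, 0.0686]
ee_rot: [-0.013, 1.0, 0.0, 0.0]
contact_force: [0.3, -0.1, 0.5]
finger_gap: 0.007
grip_force: 0.0
```

Request:
{"fn": "servo_tool", "kwargs": {
  "increments": [
    [0,0.005,-0.03,0,0,0,-1],
    [0,0.005,-0.055,0,0,0,-1],
    [0,0.005,-0.055,0,0,0,-1]
  ]
}}

```text
clock: 3.7
tool_pos: [0.4799, 0.1597, 0.127]
ee_rot: [-0.014, 1.0, 0.002, 0.003]
contact_force: [-0.0, 1.0, -0.1]
finger_gap: 0.005
grip_force: 0.0
```

```bash
python3 -c "
from h import *
go((.480,-.034,.12))
im=vision.snapshot('scene')
im2=vision.snapshot('wrist');cv2.imwrite('pics/s2.png',np.vstack([cv2.resize(im[220:350,220:450],(480,271)),cv2.resize(im2,(480,320))[:320]]))
"
```

```text
3.7 [0.4799 0.1597 0.127 ] [[-1.0, -0.027, 0.006], [-0.027, 1.0, 0.003], [-0.006, 0.003, -1.0]] 0.005069219789273599 [-0.   1.  -0.1]
(0.48, -0.034, 0.12) [ 0.0052 -0.1936  0.0064]
```

View pics/s2.png

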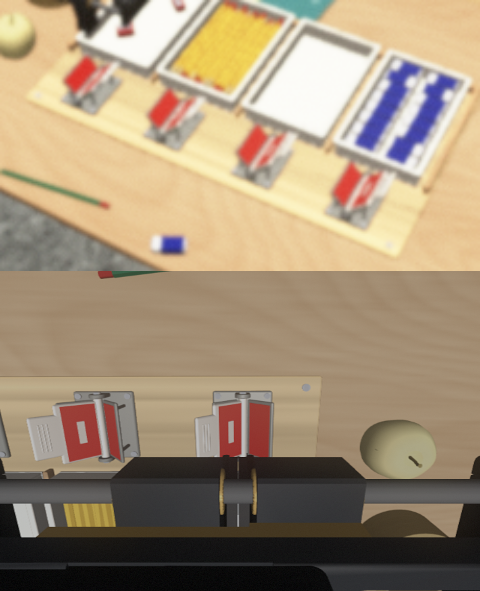

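Tag 1 now lies red. Next is tag 2, pushed from its right side.

Request:
{"fn": "servo_tool", "kwargs": {
  "increments": [
    [0.001,-0.045,0,0,0,0,-1],
    [0.002,-0.09,0,0,0,0,-1],
    [0.003,-0.135,0,0,0,0,-1],
    [0.004,-0.175,0,0,0,0,-1],
    [0.004,-0.192,0,0,0,0,-1]
  ]
}}

```text
clock: 4.3
tool_pos: [0.4771, -0.0383, 0.1224]
ee_rot: [-0.011, 1.0, -0.001, -0.001]
contact_force: [0.2, -0.0, 0.5]
finger_gap: 0.008
grip_force: 0.0
```

Request:
{"fn": "servo_tool", "kwargs": {
  "increments": [
    [0,0,0,0,0,0,-1],
    [0,0,0,0,0,0,-1]
  ]
}}

```text
clock: 4.5
tool_pos: [0.4779, -0.0331, 0.1226]
ee_rot: [-0.013, 1.0, 0.0, -0.001]
contact_force: [-0.5, 0.4, -0.7]
finger_gap: 0.009
grip_force: 0.0
```

```bash
python3 -c "
from h import *
go((.480,-.034,.056))
"
```

```text
4.5 [ 0.4779 -0.0331  0.1226] [[-1.0, -0.026, -0.002], [-0.026, 1.0, 0.0], [0.002, 0.0, -1.0]] 0.008740117031629047 [-0.5  0.4 -0.7]
(0.48, -0.034, 0.056) [-0.0022 -0.001   0.0666]
```

Request:
{"fn": "servo_tool", "kwargs": {
  "increments": [
    [-0.002,0,0.035,0,0,0,-1],
    [-0.002,0,0.066,0,0,0,-1],
    [-0.002,0,0.066,0,0,0,-1],
    [-0.002,0,0.066,0,0,0,-1]
  ]
}}

```text
clock: 4.9
tool_pos: [0.4802, -0.0325, 0.0574]
ee_rot: [-0.014, 1.0, -0.0, -0.001]
contact_force: [1.1, 0.1, 0.7]
finger_gap: 0.001
grip_force: 0.0
```

Request:
{"fn": "servo_tool", "kwargs": {
  "increments": [
    [0,0.008,0,0,0,0,-1],
    [0,0.016,-0.001,0,0,0,-1],
    [0,0.023,-0.003,0,0,0,-1],
    [0,0.03,-0.005,0,0,0,-1],
    [0,0.037,-0.007,0,0,0,-1]
  ]
}}

```text
clock: 5.4
tool_pos: [0.4799, 0.0041, 0.0652]
ee_rot: [-0.013, 1.0, 0.0, 0.0]
contact_force: [0.3, -0.5, 0.0]
finger_gap: 0.004
grip_force: 0.1
```

Request:
{"fn": "servo_tool", "kwargs": {
  "increments": [
    [0,0.007,-0.002,0,0,0,-1],
    [0,0.014,-0.004,0,0,0,-1],
    [0,0.021,-0.005,0,0,0,-1],
    [0,0.027,-0.005,0,0,0,-1],
    [0,0.032,-0.005,0,0,0,-1]
  ]
}}

```text
clock: 5.9
tool_pos: [0.4787, 0.0358, 0.0695]
ee_rot: [-0.013, 1.0, 0.0, -0.0]
contact_force: [-0.7, 0.1, 0.2]
finger_gap: 0.004
grip_force: 0.0
```

Request:
{"fn": "servo_tool", "kwargs": {
  "increments": [
    [0,0.005,0,0,0,0,-1],
    [0,0.01,0,0,0,0,-1],
    [0,0.013,0,0,0,0,-1],
    [0,0.013,0,0,0,0,-1],
    [0,0.013,0,0,0,0,-1]
  ]
}}

```text
clock: 6.4
tool_pos: [0.4784, 0.048, 0.0695]
ee_rot: [-0.013, 1.0, -0.0, -0.0]
contact_force: [-0.4, -0.1, -0.7]
finger_gap: 0.001
grip_force: 0.0
```

Request:
{"fn": "servo_tool", "kwargs": {
  "increments": [
    [0,-0.005,-0.03,0,0,0,-1],
    [0,-0.005,-0.055,0,0,0,-1],
    [0,-0.005,-0.055,0,0,0,-1]
  ]
}}

```text
clock: 6.7
tool_pos: [0.4812, 0.0431, 0.1279]
ee_rot: [-0.013, 1.0, 0.001, 0.003]
contact_force: [0.7, 0.5, 0.2]
finger_gap: 0.005
grip_force: 0.0
```

```bash
python3 -c "
from h import *
go((.487,-.295,.124))
im=vision.snapshot('scene')
im2=vision.snapshot('wrist');cv2.imwrite('pics/s3.png',np.vstack([cv2.resize(im[220:350,220:450],(480,271)),cv2.resize(im2,(480,320))[:320]]))
"
```

```text
6.7 [0.4812 0.0431 0.1279] [[-1.0, -0.026, 0.006], [-0.026, 1.0, 0.002], [-0.006, 0.002, -1.0]] 0.004726729365513127 [0.7 0.5 0.2]
(0.487, -0.295, 0.124) [ 0.0028 -0.3381  0.0033]
```

View pics/s3.png

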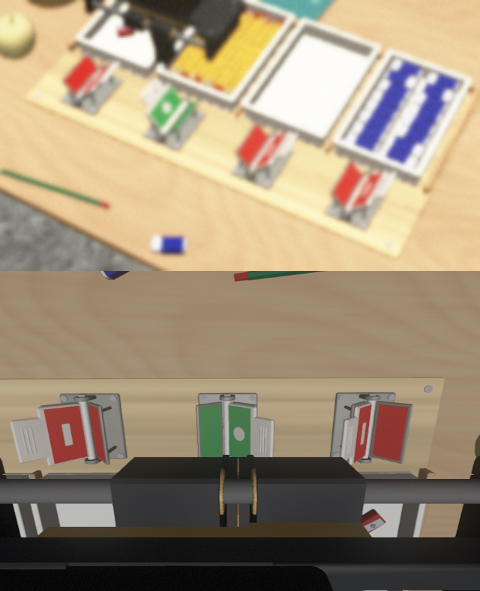

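Tag 2 now lies green. On to tag 4.

Request:
{"fn": "servo_tool", "kwargs": {
  "increments": [
    [0,-0.045,0,0,0,0,-1],
    [0,-0.09,0,0,0,0,-1],
    [0,-0.135,0,0,0,0,-1],
    [0,-0.18,0,0,0,0,-1],
    [0,-0.225,0,0,0,0,-1]
  ]
}}

```text
clock: 7.3
tool_pos: [0.4834, -0.1832, 0.1234]
ee_rot: [-0.013, 1.0, 0.0, -0.001]
contact_force: [1.6, 0.8, -0.6]
finger_gap: 0.005
grip_force: 0.0
```

Request:
{"fn": "servo_tool", "kwargs": {
  "increments": [
    [0,-0.04,0,0,0,0,-1],
    [0,-0.08,0,0,0,0,-1],
    [0,-0.107,0,0,0,0,-1],
    [0,-0.107,0,0,0,0,-1],
    [0,-0.107,0,0,0,0,-1]
  ]
}}

```text
clock: 7.8
tool_pos: [0.4862, -0.2886, 0.1231]
ee_rot: [-0.012, 1.0, 0.0, -0.001]
contact_force: [-0.2, 1.4, 0.2]
finger_gap: 0.003
grip_force: 0.0
```

```bash
python3 -c "
from h import *
go((.487,-.295,.056))
p,f=K('top');im=vision.snapshot('top')
print([(np.round(onz('top',t[1],.04),4),round(t[4])) for t in tags(im,'top',(225,460,255,305))])
"
```

```text
7.8 [ 0.4862 -0.2886  0.1231] [[-1.0, -0.025, -0.003], [-0.025, 1.0, 0.001], [0.003, 0.001, -1.0]] 0.003487424720823518 [-0.2  1.4  0.2]
(0.487, -0.295, 0.056) [-0.0008 -0.0065  0.0671]
[(array([0.474, 0.166, 0.04 ]), 21), (array([0.4761, 0.0306, 0.04  ]), 63), (array([ 0.4816, -0.0953,  0.04  ]), 14), (array([ 0.4843, -0.2203,  0.04  ]), 24)]
```

Request:
{"fn": "servo_tool", "kwargs": {
  "increments": [
    [0,-0.006,0.02,0,0,0,-1],
    [0,-0.006,0.05,0,0,0,-1],
    [0,-0.006,0.067,0,0,0,-1],
    [0,-0.006,0.067,0,0,0,-1],
    [0,-0.006,0.067,0,0,0,-1]
  ]
}}

```text
clock: 8.35
tool_pos: [0.4878, -0.2933, 0.0576]
ee_rot: [-0.014, 1.0, 0.0, -0.0]
contact_force: [-0.5, 0.2, 0.6]
finger_gap: 0.006
grip_force: 0.0
```

Request:
{"fn": "servo_tool", "kwargs": {
  "increments": [
    [0,0.008,0,0,0,0,-1],
    [0,0.016,-0.001,0,0,0,-1],
    [0,0.023,-0.003,0,0,0,-1],
    [0,0.03,-0.005,0,0,0,-1],
    [0,0.037,-0.007,0,0,0,-1]
  ]
}}

```text
clock: 8.85
tool_pos: [0.4868, -0.2569, 0.0651]
ee_rot: [-0.013, 1.0, 0.0, 0.0]
contact_force: [0.4, -0.0, -0.1]
finger_gap: 0.006
grip_force: 0.1
```

Request:
{"fn": "servo_tool", "kwargs": {
  "increments": [
    [0,0.007,-0.002,0,0,0,-1],
    [0,0.014,-0.004,0,0,0,-1],
    [0,0.021,-0.005,0,0,0,-1],
    [0,0.027,-0.005,0,0,0,-1],
    [0,0.032,-0.005,0,0,0,-1]
  ]
}}

```text
clock: 9.35
tool_pos: [0.4856, -0.225, 0.0695]
ee_rot: [-0.013, 1.0, 0.0, -0.0]
contact_force: [-0.5, -0.3, -1.3]
finger_gap: 0.005
grip_force: 0.0
```

Request:
{"fn": "servo_tool", "kwargs": {
  "increments": [
    [0,0.005,0,0,0,0,-1],
    [0,0.01,0,0,0,0,-1],
    [0,0.013,0,0,0,0,-1],
    [0,0.013,0,0,0,0,-1],
    [0,0.013,0,0,0,0,-1]
  ]
}}

```text
clock: 9.85
tool_pos: [0.4853, -0.2129, 0.0696]
ee_rot: [-0.013, 1.0, -0.0, 0.0]
contact_force: [-1.3, 0.6, 0.3]
finger_gap: 0.004
grip_force: 0.0
```

Request:
{"fn": "servo_tool", "kwargs": {
  "increments": [
    [0,-0.005,-0.03,0,0,0,-1],
    [0,-0.005,-0.07,0,0,0,-1],
    [0,-0.005,-0.11,0,0,0,-1],
    [0,-0.005,-0.14,0,0,0,-1],
    [0,-0.005,-0.14,0,0,0,-1]
  ]
}}

```text
clock: 10.35
tool_pos: [0.488, -0.2194, 0.2142]
ee_rot: [-0.013, 1.0, -0.001, 0.004]
contact_force: [0.6, 0.6, -0.5]
finger_gap: 0.001
grip_force: 0.0
```

```bash
python3 -c "
from h import *
go()
im=vision.snapshot('scene')
im2=vision.snapshot('top');cv2.imwrite('pics/s4.png',np.vstack([cv2.resize(im[200:350,180:500],(640,300)),cv2.resize(im2[170:310,180:540],(640,250))]))
"
```

```text
10.35 [ 0.488  -0.2194  0.2142] [[-1.0, -0.026, 0.008], [-0.026, 1.0, -0.002], [-0.008, -0.002, -1.0]] 0.0012483995405186488 [ 0.6  0.6 -0.5]
```

View pics/s4.png

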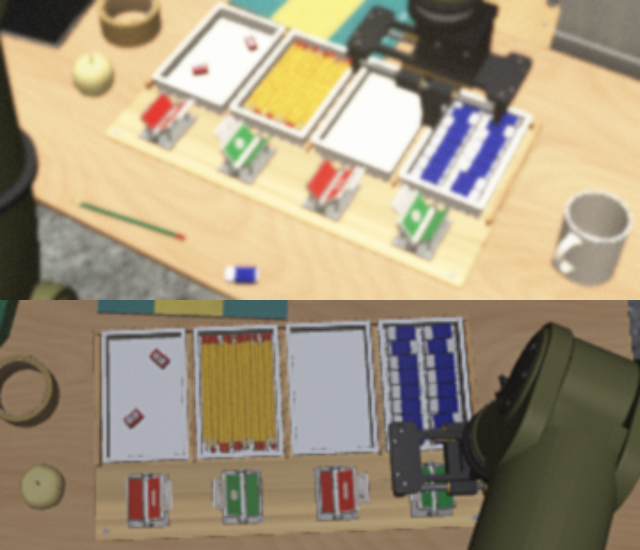

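The picture shows red, green, red, green from left to right, all at rest, with bins and neighbours unmoved and the arm clear. I let it settle, then hand in.

Request:
{"fn": "servo_tool", "kwargs": {
  "increments": [
    [0,0,0,0,0,0,-1],
    [0,0,0,0,0,0,-1],
    [0,0,0,0,0,0,-1]
  ]
}}

```text
clock: 10.75
tool_pos: [0.4848, -0.2176, 0.2084]
ee_rot: [-0.013, 1.0, 0.0, -0.001]
contact_force: [0.5, -0.7, 0.2]
finger_gap: 0.004
grip_force: 0.0
```

```bash
python3 -c "
from workcell import finish_job
print(finish_job())"
```

```text
the job is handed in; nothing more can be done
None
```

The job is handed in at about 11 s: the pencil and eraser tags show green, the sharpener and empty-bin tags show red, and the arm finished clear with the bins and neighbouring items unmoved in the last pictures.

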